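# Brace the stuck spares jar in the bench vice and unscrew its cap

### The arm

A 7-joint arm with a two-finger parallel gripper is mounted at the origin on the work surface. World frame = base frame: x ahead of the robot, y to its left, z up, the work surface at z = 0. Lengths are in m, angles in degrees, forces in N, time in s.
With the tool pointing down it reaches from about 0.425 to 0.875 m from the base axis. Payload 4.7 kg.
Tool frame: the origin (TCP) lies at the very end of the fingers, on their centre line; the grasp point (between the pads) lies 19 mm behind it; z points along the fingers, y is the direction in which the jaws open and shut (so a half turn about z gives the same grasp; the last joint's range is limited). The gripper opens to 87 mm and grips with 3 to 60 N. Pads are 19 mm wide; open, the fingers measure 117 mm over their backs; the gripper's body (75 mm by 190 mm) begins 51 mm behind the grasp point.
Start: joints at [68.761, 18.392, -4.016, 83.108, 1.295, 78.541, -3.26], TCP at [0.244, -0.602, 0.223] pointing down, gripper open.
Joint ranges: [-163.93, 163.93], [-17.29, 119.83], [-79.2, 71.16], [3.27, 140.29], [-89.18, 269.18], [5.43, 117.66], [-154.24, 154.24]. Speed limits (degrees/s): [147.25, 147.25, 180, 180, 180, 180, 180].

### API

Orientations are given as [roll, pitch, yaw] about the fixed x, y, z axes, in that order (R = Rz(yaw) Ry(pitch) Rx(roll)).
In Python, from cell import monitor, imaging, ticket, spot_in, pinpoint gives the robot as it stands.
- The arm moves only by the tool servo_tool, never from a script. Its argument "targets" is a list of rows, each a list of 5 numbers: the opening in per cent of the stroke, from 0 (shut) to 100 (fully open), then the shift along the tool's x, y, z in m, then the turn about the tool's z in rad. In form: [[grip, dx, dy, dz, turn], ...]. A call has 1 to 5 rows; each row is the pose to reach, as a shift and turn from the pose commanded when the call began, along the tool's axes at that moment; what a row does not reach only later rows make up. A row lasts 1/8 s, in which the tool goes at most 62.5 mm and 10.7 degrees, less where a joint would pass 70% of its speed; a pose out of reach is approached as far as the arm can. A call with a gripper value outside its range is refused whole. The fingers move at their own pace and stop on an object; "grip_force" is the grip in N (left out, the last holds). Time passes only in rows, so rows that repeat a pose let the fingers close. It gives the time, the measured TCP pose, the force and the opening at its end, in the units of the state.
- monitor.get_obs(): the state, without advancing time (a new reading comes with each control period).
- imaging.read_camera(name): name is "scene" or "top"; returns a dict with "frame" (400x640x3 uint8, blue, green, red), "depth" (400x640 float32, m along the optical axis (not along the pixel's ray), 0 where there is no reading), "K" (3x3 intrinsics, pixels), "world_from_camera" (4x4, takes a point from camera to world coordinates). Camera axes: x right, y down, z forward; pixel columns grow to the right and rows downward; lengths in m; the calibration is good to about 2 mm. A picture is of the moment at which its call begins.
- ticket.sign_off(): hands the job in, once; it reports no verdict.
Trained networks look in the newest picture that a camera, given by its name, has taken for a name from the list of things; names that differ only in an ending like _2 or _b are one class to them, and where a whole thing is asked for, a point or a joint stands for the part that bears it (a point fixed in the world has none). Each returns a list of dicts, best first, with "confidence" (0 to 1); they miss things now and then, are a little off and sometimes report something else, mostly with a low value. They report only what shows in the picture. A call takes as long as a camera call. They do not tell look-alikes from the thing itself.
- spot_in(camera, label): "at" ([column, row] in pixels, amid what is visible of it).
- pinpoint(camera, label): "at" ([column, row] in pixels: a listed point, or the origin of a listed thing).
The state is a dict: "time_s": time; "qpos": joint angles; "joint_velocities": joint speeds; "effort": joint torques, N m; "tool_pos": TCP position; "tool_rot": TCP orientation; "force": force on the tool from outside, world axes, zero at the start; "wrist_torque": the same for the moment, N m; "grip_width": finger opening in m.
Only numpy, scipy, OpenCV 4.12 (cv2) and the standard library are available. Lean on these libraries where they do the work, as an engineer would, in place of code of your own. Each camera call takes 0.05 s, during which the arm holds its last target.

### The job

The cap of the square spares jar is stuck tight. Brace the jar first: slide the vice's moving jaw up against it so that it is nipped between both jaws, and swing the jaw's cam lever clockwise to its stop to lock it. Then unscrew the cap anticlockwise, stop turning when its thread lets go (about a quarter turn), lift it straight off without pulling the jar up, and finish holding it level just clear above the jar's mouth, not letting go; leave the other things on the bench alone.

Things in the scene. Friction and masses are not known exactly. Their poses are not given: they have to be found in the camera images.
- vice: Grey quick-slide bench vice, bolted down. Bed 250 x 112 mm, 28 mm high. Origin: centre of the bed's underside; x = closing direction of the moving jaw, y across, z up. The fixed jaw stands at the +x end, its rubber face at x = +75 mm; jaws 90 mm wide, about 55 mm high above the bed. Steel guide ways 16 mm high run along the bed's long edges.
- jaw (a joint): Slide of the moving jaw, m: 0 fully open (103 mm between the jaw faces), grows as the jaw moves along the vice's +x towards the fixed jaw; 0.045 when the 58 mm jar is nipped between both jaws. It drags with about 4 N, plus about 2 N for the jar once that slides along, and stays where it is left.
- jaw_back (a point): On the top edge of the moving jaw's flat, upright back face (towards the vice's -x end), 15 mm to the vice's +y side of the middle, clear of the lever: push the jaw here. The back face is 90 mm wide (108 mm over the wings near its top) and reaches 37 mm above the bed; the jaw's front plate, 41 mm farther on, reaches 55 mm.
- lever (a joint): Cam lever on the moving jaw, rad: 0 unlocked; grows clockwise seen from above to its stop at 1.6 = locked. At 0 the handle points from its pivot to 205 degrees counter-clockwise from the vice's +x, at 1.6 to 113 degrees. Past about 0.8 the cam bites, draws the jaw on a few mm and stiffens: 4 N at the knob before, 10 to 12 N after. It stays where it is left.
- lever_knob (a point): Centre of the black ball, 22 mm in diameter, on the end of the cam lever: 28 mm above the flat top of the jaw's rear part, 62 mm from the pivot axis. The steel handle slopes down from it to the pivot. Push it, or pinch it from above across the handle.
- lever_pivot (a point): Point on the upright pivot axis of the cam lever, at the height of the knob's centre; it moves with the jaw.
- jar_mouth (a point): Centre of the rim of the white square jar: body 58 x 58 x 74 mm, then a round neck of 41 mm, rim 99 mm above its underside. x, y axes square to the jar's sides, z up. The jar stands loose on the vice bed between the jaws, 0.3 to 0.5 kg. Its shoulder is 7 mm below the shut cap's lower edge.
- cap_center (a point): Centre of the black ribbed cap, 55 mm in diameter, 24 mm high; z is its axis, x as the jar's while shut. Shut, this point is 6 mm below the rim's height. Lug thread: free after 70 degrees (1.2 rad) anticlockwise from above, then lifts straight off; turned past about 105 degrees while down, it catches the next thread. About 0.8 N m to start: grip with 60 N or more.
- cap_edge (a point): Point on the rim of the cap's side, on its own +x axis, 27.5 mm from its axis; shows how far the cap has been turned.
- torch: Black hand torch lying on the bench, 155 mm long, 44 mm over the head. Leave alone.
- tape_roll: Grey roll of tape lying flat, 100 mm across, 38 mm high. Leave alone.
- screwdriver: Screwdriver lying on the bench. Leave alone.
- parts_bin: Small red open parts bin, 160 x 100 x 75 mm. Leave alone.
Mind the look-alikes: they are no part of the job. Of the things like the part that bears cap_center, leave any that is brown or pink; of the rest the smaller one is meant.

How it is judged:
By the outcome, as a careful person would: the job done as asked, in the order asked, and still so for the second after the job is handed in, while the arm keeps its last pose, push and grip.
It also fails if it takes over 67 s, if anything falls off the work surface, if the arm or the gripper's body presses on something with over 40 N, if the wrist force passes 120 N, or if a joint passes its speed limit or range.

## Working session

There is one attempt and no reset: what is moved stays moved. The work goes in short steps, Python scripts to look and compute and a tool call to move; the robot and the scene stay as the last step left them, time stands still between calls to the robot, and variables do not carry over. Pictures are saved under pics/ and viewed, and the job is handed in when it is done.

Besides the shell and the picture viewer there is one more tool, called after "Request:" as name([rows], argument=value, ...), one row to a line, values as JSON. servo_tool: Moves the arm, as the interface text tells. Its arguments: {"type":"object","properties":{"targets":{"type":"array","items":{"type":"array","items":{"type":"number"}}},"grip_force":{"type":"number"}},"required":["targets"]}

```bash
mkdir -p pics; ls; cat > h.py <<'E'
import numpy as np, cv2
from cell import monitor, imaging, ticket, spot_in, pinpoint
def p3(im,uv,z=None,win=2):
    K=im["K"];T=im["world_from_camera"];u,v=uv
    ray=np.array([(u-K[0,2])/K[0,0],(v-K[1,2])/K[1,1],1.0])
    if z is None:
        d=im["depth"][int(round(v))-win:int(round(v))+win+1,int(round(u))-win:int(round(u))+win+1]
        d=d[d>0]
        if len(d)==0: return None
        return (T@np.r_[ray*np.median(d),1])[:3]
    r=T[:3,:3]@ray;o=T[:3,3]
    return o+r*(z-o[2])/r[2]
E
python3 - <<'E'
from h import *
o=monitor.get_obs();print(o)
for c in("scene","top"):
    im=imaging.read_camera(c);cv2.imwrite(f"pics/{c}0.png",im["frame"]);print(c,im["world_from_camera"].round(3).tolist(),im["K"].tolist())
    for l in["vice","jaw_back","lever_knob","lever_pivot","jar_mouth","cap_center","cap_edge","torch","tape_roll","screwdriver","parts_bin"]:
        for f in (pinpoint,spot_in):
            r=f(c,l)
            print(c,l,f.__name__,[(np.round(d["at"],1).tolist(),round(d["confidence"],2),None if (p:=p3(im,d["at"])) is None else p.round(3).tolist()) for d in r[:4]])
E
```

```text
pics
{'time_s': 0.0, 'qpos': array([68.76202071, 18.43881754, -4.01546289, 83.17550427,  1.29355274,
       78.54111538, -3.25929617]), 'joint_velocities': array([-0.018352  , -0.06553264,  0.02429234,  0.02123782, -0.06808292,
       -0.00658135,  0.06182186]), 'effort': array([ 2.22438493e-04, -4.91286206e+01, -4.03768821e-01, -3.12528920e+01,
       -6.38740626e-02,  4.37890913e-02,  1.86187690e-04]), 'tool_pos': array([ 0.24372561, -0.60196967,  0.22145897]), 'tool_rot': array([-1.79889727e+02,  4.42166683e-03,  2.20480964e+01]), 'force': array([-0.50361688,  0.06991981,  0.65942377]), 'wrist_torque': array([-0.01581212,  0.02124213, -0.0102884 ]), 'grip_width': 0.08753282110216448}
scene [[-0.76, 0.476, -0.443, 1.192], [0.65, 0.567, -0.507, 0.739], [0.01, -0.673, -0.74, 1.157], [0.0, 0.0, 0.0, 1.0]] [[465.52442551917096, 0.0, 318.71499987952075], [0.0, 465.52442551917096, 198.9726296671961], [0.0, 0.0, 1.0]]
scene vice call [([329.4, 228.7], 0.98, [0.605, 0.118, 0.089])]
scene vice call [([330.8, 234.5], 0.78, [0.613, 0.133, 0.084]), ([291.0, 135.2], 0.3, [0.384, -0.348, 0.025])
[... 3822 characters left out ...]
273.2, 178.6], 0.66, [0.617, 0.098, 0.13]), ([278.0, 191.3], 0.35, [0.588, 0.087, 0.134])]
top torch call [([179.5, 254.1], 0.98, [0.448, 0.326, 0.032])]
top tape_roll call [([466.3, 180.2], 0.73, [0.641, -0.373, 0.001])]
top tape_roll call [([482.7, 176.8], 0.66, [0.648, -0.41, 0.013])]
top screwdriver call [([450.7, 272.8], 0.73, [0.412, -0.326, 0.015])]
top screwdriver call [([464.8, 284.1], 0.71, [0.386, -0.355, 0.027])]
top parts_bin call [([174.7, 180.7], 0.64, [0.625, 0.347, 0.029])]
top parts_bin call [([169.9, 175.0], 0.92, [0.638, 0.357, 0.036]), ([298.1, 229.3], 0.51, [0.509, 0.043, 0.065]), ([292.1, 215.4], 0.42, [0.54, 0.057, 0.082]), ([287.1, 204.4], 0.32, [0.566, 0.07, 0.07])]
```

```bash
python3 - <<'E'
import cv2
a=cv2.imread("pics/scene0.png");b=cv2.imread("pics/top0.png")
cv2.imwrite("pics/s1.png",cv2.resize(a[150:320,240:440],None,fx=4,fy=3.5,interpolation=cv2.INTER_CUBIC)[:600])
cv2.imwrite("pics/t1.png",cv2.resize(b[110:260,210:410],None,fx=4,fy=4,interpolation=cv2.INTER_CUBIC))
E
```

```text
(no output)
```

View pics/s1.png

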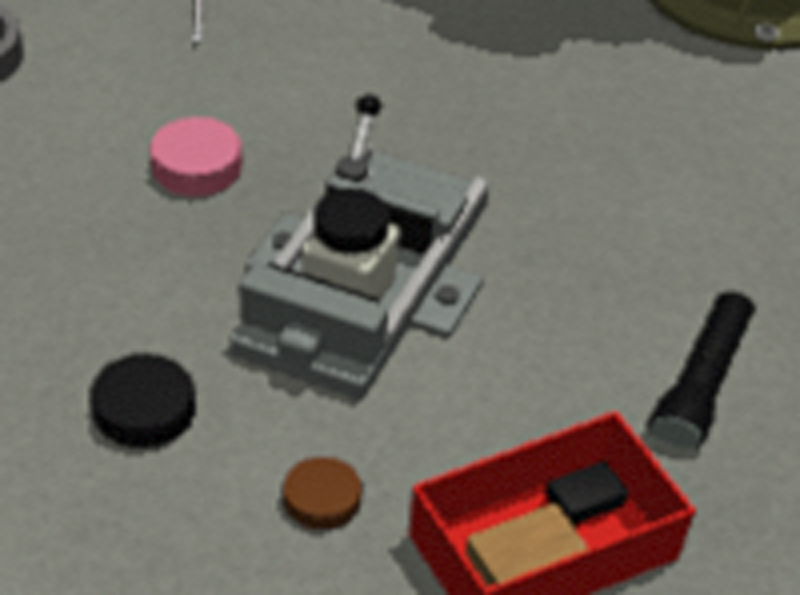

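View pics/t1.png

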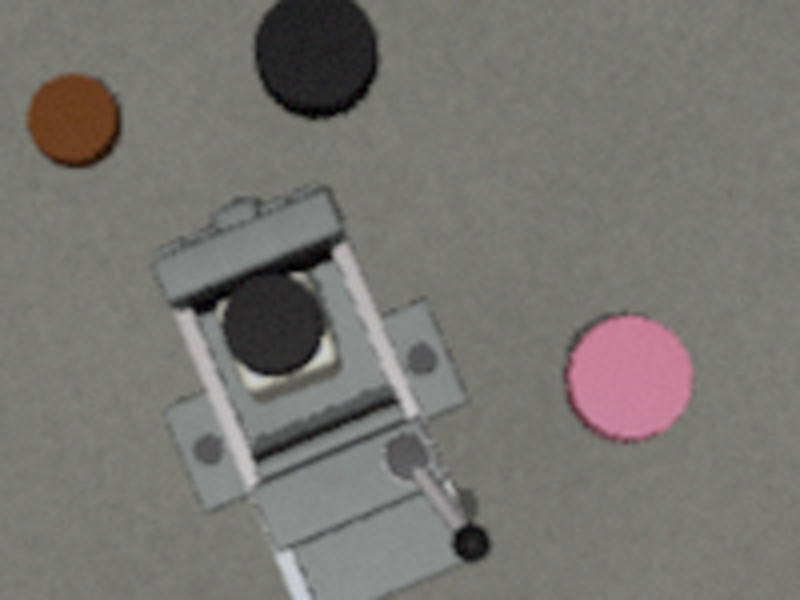

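View pics/top0.png

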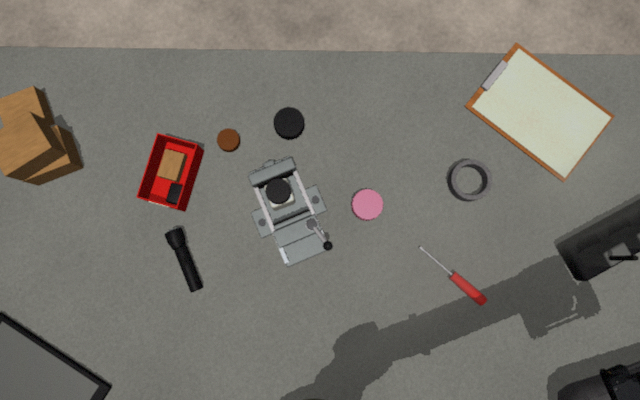

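The top picture shows the vice centred near (288,210), its closing direction up and slightly left. The knob is at about (327,245) and the black cap on the jar is at about (278,190). I'll leave alone the large black cap (289,123), the brown one (228,140) and the pink one (368,204). Next I'll measure the geometry from depth.

```bash
cat >> h.py <<'E'
def cloud(im):
    K=im["K"];T=im["world_from_camera"];d=im["depth"]
    v,u=np.mgrid[:d.shape[0],:d.shape[1]]
    P=np.stack([(u-K[0,2])/K[0,0]*d,(v-K[1,2])/K[1,1]*d,d],-1)@T[:3,:3].T+T[:3,3]
    P[d<=0]=np.nan
    return P
def vicefit(im):
    P=cloud(im);X,Y,Z=P[...,0],P[...,1],P[...,2]
    roi=(X>.40)&(X<.70)&(Y>-.08)&(Y<.2)
    for lo,hi,n in((.060,.070,"rear"),(.078,.089,"plates"),(.128,.142,"cap"),(.035,.050,"ways")):
        m=(roi&(Z>lo)&(Z<hi)).astype(np.uint8)
        k,lab,st,_=cv2.connectedComponentsWithStats(m)
        for i in range(1,k):
            if st[i,4]<40: continue
            q=P[lab==i]; r=cv2.minAreaRect(q[:,:2].astype(np.float32)*1000)
            print(n,st[i,4],"c",np.round(r[0],1),"size",np.round(r[1],1),"ang",round(r[2],1),"z",np.median(q[:,2]).round(4), "mean",q.mean(0).round(4))
E
python3 - <<'E'
from h import *
vicefit(imaging.read_camera("top"))
im=imaging.read_camera("scene");print("scene");vicefit(im)
E
```

```text
rear 680 c [506.5  45.7] size [ 41.3 108. ] ang 23.9 z 0.0654 mean [0.5039 0.0515 0.0654]
plates 640 c [641.1 104.9] size [ 34.  111.9] ang 23.5 z 0.0842 mean [0.6409 0.1046 0.084 ]
plates 264 c [532.5  57.1] size [16.  91.1] ang 23.6 z 0.0833 mean [0.5323 0.0569 0.0832]
plates 140 c [506.4   3. ] size [59.2 24.8] ang 28.0 z 0.0818 mean [0.5137 0.0046 0.0822]
cap 490 c [591.2  86.9] size [54.3 53.5] ang 3.4 z 0.1343 mean [0.5908 0.0866 0.1342]
ways 208 c [596.7  28.7] size [121.3  19.1] ang 29.9 z 0.0446 mean [0.6011 0.0318 0.0443]
ways 204 c [560.  124.9] size [117.8  10.3] ang 23.7 z 0.0446 mean [0.5601 0.1249 0.0445]
ways 74 c [452.1  77.1] size [42.9 10. ] ang 23.9 z 0.0447 mean [0.4508 0.0763 0.0443]
scene
rear 194 c [506.9  60. ] size [60.1 84.7] ang 23.1 z 0.0664 mean [0.4966 0.0625 0.066 ]
rear 78 c [650.5 113.6] size [ 17.3 109.7] ang 31.1 z 0.0642 mean [0.6485 0.1179 0.0648]
plates 158 c [526.5  38.1] size [124.2  61.3] ang 79.4 z 0.0832 mean [0.5204 0.0417 0.083 ]
plates 409 c [630.7  98.7] size [ 87. 108.] ang 43.0 z 0.0847 mean [0.6347 0.1079 0.0842]
cap 240 c [589.5  87.9] size [56.6 52.6] ang 49.3 z 0.1346 mean [0.59   0.0888 0.1345]
ways 284 c [548.  113.7] size [251.1  64.4] ang 11.9 z 0.0445 mean [0.5595 0.1167 0.0437]
ways 57 c [589.5  28.2] size [66.1 11.9] ang 23.5 z 0.0456 mean [0.5925 0.0299 0.0449]
```

```bash
cat >> h.py <<'E'
from scipy.spatial.transform import Rotation as R
def go(t,yaw=None,frm=None):
    o=monitor.get_obs();Rm=R.from_euler("xyz",o["tool_rot"],degrees=True)
    p=o["tool_pos"] if frm is None else np.array(frm)
    d=Rm.inv().apply(np.array(t)-p)
    tr=0 if yaw is None else -((yaw-o["tool_rot"][2]+180)%360-180)
    print("dx,dy,dz",d.round(4),"turn rad",round(np.deg2rad(tr),3),"rows>=",round(np.linalg.norm(d)/.0625,1),round(abs(tr)/10.7,1))
E
python3 - <<'E'
from h import *
a=np.deg2rad(23.7);ux=np.array([np.cos(a),np.sin(a)]);uy=np.array([-ux[1],ux[0]])
for c in("top","scene"):
    im=imaging.read_camera(c)
    for l in("lever_knob","lever_pivot","vice","cap_center","jaw_back","jar_mouth","cap_edge"):
        for d in pinpoint(c,l)[:4]:
            z={"lever_knob":.093,"lever_pivot":.093,"vice":0,"cap_center":.121,"cap_edge":.121,"jaw_back":.065,"jar_mouth":.127}[l]
            p=p3(im,d["at"],z);w=p[:2]-np.array([.5325,.0571]);print(c,l,round(d["confidence"],2),p.round(4),"vice-rel",(w@ux).round(4),(w@uy).round(4))
# dark knob pixels in top
im=imaging.read_camera("top");P=cloud(im);m=(P[...,2]>.088)&(P[...,2]<.112)&(P[...,0]<.5)&(P[...,0]>.43)&(abs(P[...,1])<.08)
print(m.sum(),P[m].mean(0),P[m].min(0),P[m].max(0))
go([.450,.037,.2],23.7)
E
```

```text
top lever_knob 0.56 [ 0.4756 -0.0268  0.093 ] vice-rel -0.0858 -0.054
top lever_pivot 0.92 [0.5169 0.0103 0.093 ] vice-rel -0.0331 -0.0366
top vice 0.66 [0.5571 0.0627 0.    ] vice-rel 0.0248 -0.0048
top cap_center 0.97 [ 0.5673 -0.117   0.121 ] vice-rel -0.0381 -0.1734
top cap_center 0.93 [0.7448 0.0633 0.121 ] vice-rel 0.1969 -0.0797
top cap_center 0.81 [0.5878 0.0924 0.121 ] vice-rel 0.0648 0.0101
top cap_center 0.67 [0.7029 0.2056 0.121 ] vice-rel 0.2157 0.0674
top jar_mouth 0.63 [0.5859 0.0873 0.127 ] vice-rel 0.061 0.0062
top cap_edge 0.91 [0.7036 0.2278 0.121 ] vice-rel 0.2253 0.0876
top cap_edge 0.87 [0.755  0.1027 0.121 ] vice-rel 0.2221 -0.0477
top cap_edge 0.87 [ 0.5907 -0.1302  0.121 ] vice-rel -0.0219 -0.1949
top cap_edge 0.58 [0.6175 0.0956 0.121 ] vice-rel 0.0933 0.0011
scene lever_knob 0.49 [ 0.4786 -0.0028  0.093 ] vice-rel -0.0735 -0.0332
scene lever_knob 0.45 [ 0.6767 -0.2874  0.093 ] vice-rel -0.0064 -0.3734
scene lever_pivot 0.74 [0.5135 0.0048 0.093 ] vice-rel -0.0384 -0.0403
scene vice 0.61 [0.56   0.0855 0.    ] vice-rel 0.0366 0.0149
scene vice 0.48 [ 0.409  
[... 201 characters left out ...]
86 [0.8115 0.1388 0.121 ] vice-rel 0.2883 -0.0374
scene cap_center 0.62 [0.5786 0.082  0.121 ] vice-rel 0.0523 0.0043
scene jaw_back 0.85 [0.476  0.0457 0.065 ] vice-rel -0.0563 0.0123
scene jar_mouth 0.84 [0.5959 0.0913 0.127 ] vice-rel 0.0719 0.0059
scene cap_edge 0.8 [0.8165 0.1675 0.121 ] vice-rel 0.3044 -0.0131
scene cap_edge 0.69 [0.6161 0.0965 0.121 ] vice-rel 0.0924 0.0025
scene cap_edge 0.67 [ 0.655 -0.044  0.121] vice-rel 0.0715 -0.1418
scene cap_edge 0.56 [0.7672 0.2971 0.121 ] vice-rel 0.3114 0.1254
93 [ 0.4760438  -0.02314032  0.09845687] [ 0.46330276 -0.03541553  0.08817832] [ 0.49959378 -0.00109309  0.10739983]
dx,dy,dz [ 0.431  -0.5153  0.0225] turn rad -0.029 rows>= 10.8 0.2
```

Request:
servo_tool([
  [0,0.039,-0.047,0,0],
  [0,0.078,-0.094,0,0],
  [0,0.117,-0.14,0,-0.029],
  [0,0.156,-0.187,0,-0.029],
  [0,0.196,-0.234,0,-0.029],
], grip_force=20)

```text
time_s: 3.88
tool_pos: [0.3383, -0.3102, 0.2229]
tool_rot: [179.9, -0.0, 23.7]
force: [1.4, -0.1, -0.5]
grip_width: 0.045
```

Request:
servo_tool([
  [0,0.039,-0.047,0,0],
  [0,0.078,-0.094,0,0],
  [0,0.117,-0.14,0,0],
  [0,0.156,-0.187,0,0],
  [0,0.196,-0.234,0,0],
])

```text
time_s: 4.5
tool_pos: [0.4235, -0.0172, 0.223]
tool_rot: [179.9, -0.0, 23.7]
force: [0.8, -0.5, -0.3]
grip_width: 0.0018
```

```bash
python3 - <<'E'
from h import *
o=monitor.get_obs();print(o["time_s"],o["tool_pos"],o["tool_rot"])
go([.450,.037,.2],23.7);go([.450,.037,.05],23.7)
E
```

```text
4.5 [ 0.42352606 -0.01715582  0.22295332] [ 1.79898086e+02 -4.53445922e-02  2.36925433e+01]
dx,dy,dz [ 0.046  -0.039   0.0229] turn rad -0.0 rows>= 1.0 0.0
dx,dy,dz [ 0.0459 -0.0393  0.1729] turn rad -0.0 rows>= 2.9 0.0
```

Request:
servo_tool([
  [0,0.046,-0.039,0.01,0],
  [0,0.046,-0.039,0.06,0],
  [0,0.046,-0.039,0.12,0],
  [0,0.046,-0.039,0.173,0],
  [0,0.046,-0.039,0.173,0],
])

```text
time_s: 5.12
tool_pos: [0.4459, 0.0355, 0.0466]
tool_rot: [-179.7, 0.4, 23.8]
force: [-0.3, 0.3, 0.1]
grip_width: 0.0002
```

Request:
servo_tool([
  [0,0.01,0,0,0],
  [0,0.018,0,0,0],
  [0,0.024,0,0,0],
  [0,0.03,0,0,0],
  [0,0.036,0,0,0],
])

```text
time_s: 5.75
tool_pos: [0.4825, 0.0492, 0.0496]
tool_rot: [180.0, 0.1, 23.7]
force: [-3.2, -2.1, 2.9]
grip_width: 0.0004
```

Request:
servo_tool([
  [0,0.006,0,0,0],
  [0,0.012,0,0,0],
  [0,0.018,0,0,0],
  [0,0.023,0,0,0],
  [0,0.026,0,0,0],
])

```text
time_s: 6.38
tool_pos: [0.5042, 0.059, 0.049]
tool_rot: [-180.0, 0.4, 23.7]
force: [-13.1, -6.2, 10.7]
grip_width: 0.0006
```

```bash
python3 - <<'E'
from h import *
im=imaging.read_camera("top");cv2.imwrite("pics/t2.png",cv2.resize(im["frame"][140:260,220:380],None,fx=5,fy=5,interpolation=cv2.INTER_CUBIC))
vicefit(im)
E
```

```text
plates 581 c [641.4 104.8] size [ 33.3 111.5] ang 23.6 z 0.0844 mean [0.6422 0.105  0.0842]
cap 344 c [606.2  94.3] size [37.5 54.8] ang 18.1 z 0.134 mean [0.6039 0.0935 0.1343]
ways 108 c [613.8  36.1] size [85.5 13.8] ang 29.3 z 0.0443 mean [0.6234 0.0407 0.0446]
ways 56 c [597.7 143.4] size [20.  28.8] ang 88.3 z 0.0447 mean [0.6001 0.1417 0.0447]
ways 52 c [486.4 -19.1] size [28.7  9.8] ang 24.0 z 0.0444 mean [ 0.4856 -0.0191  0.0444]
```

View pics/t2.png

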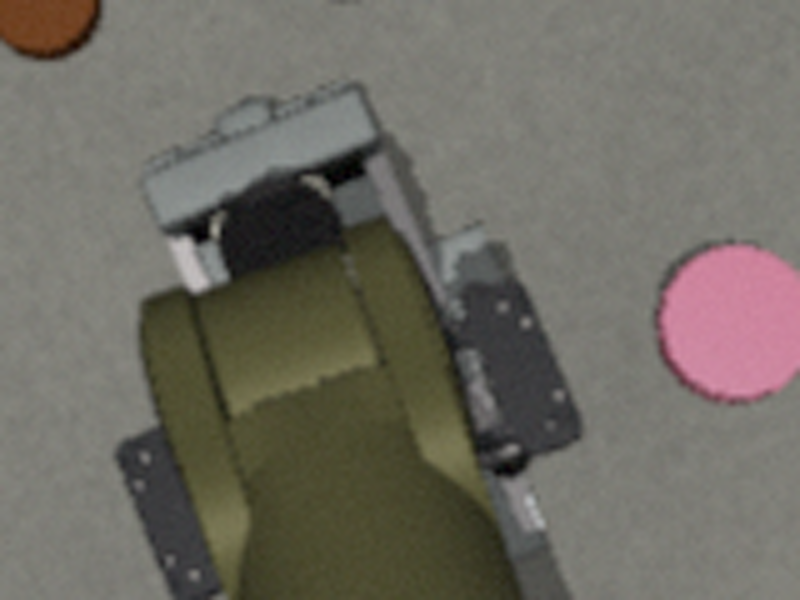

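The arm hides most of the vice, but the jar now sits close to the fixed jaw at (270,200) in the crop. I'll keep pushing until the force shows the nip.

Request:
servo_tool([
  [0,0.003,0,0,0],
  [0,0.006,0,0,0],
  [0,0.006,0,0,0],
])

```text
time_s: 6.8
tool_pos: [0.5042, 0.0591, 0.0482]
tool_rot: [-180.0, 1.1, 23.6]
force: [-23.0, -9.3, 20.8]
grip_width: 0.0008
```

Request:
servo_tool([
  [0,-0.02,0,0,0],
  [0,-0.04,0,0,0],
  [0,-0.04,0,-0.06,0],
  [0,-0.04,0,-0.11,0],
  [35,-0.06,0.06,-0.12,-0.1],
])

```text
time_s: 7.42
tool_pos: [0.4856, -0.0097, 0.1741]
tool_rot: [179.7, -0.6, 30.2]
force: [0.1, -0.7, -0.9]
grip_width: 0.0048
```

Request:
servo_tool([
  [35,-0.01,0.06,-0.02,-0.15],
  [35,-0.02,0.12,-0.02,-0.3],
  [35,-0.02,0.14,-0.02,-0.336],
])

```text
time_s: 7.8
tool_pos: [0.5344, -0.1514, 0.1894]
tool_rot: [179.8, -0.1, 48.5]
force: [0.0, 1.1, -0.1]
grip_width: 0.028
```

```bash
python3 - <<'E'
from h import *
im=imaging.read_camera("top");cv2.imwrite("pics/t3.png",cv2.resize(im["frame"][140:260,220:380],None,fx=5,fy=5,interpolation=cv2.INTER_CUBIC))
vicefit(im)
for l in("lever_knob","lever_pivot"):
    print(l,[(p3(im,d["at"],.093).round(4),d["confidence"]) for d in pinpoint("top",l)])
im=imaging.read_camera("scene");cv2.imwrite("pics/s3.png",cv2.resize(im["frame"][150:270,260:420],None,fx=5,fy=5,interpolation=cv2.INTER_CUBIC))
for l in("lever_knob","lever_pivot"):
    print(l,[(p3(im,d["at"],.093).round(4),d["confidence"]) for d in pinpoint("scene",l)])
E
```

```text
rear 679 c [540.   60.4] size [ 41.7 107.7] ang 24.1 z 0.0654 mean [0.5374 0.0666 0.0654]
plates 582 c [641.  104.9] size [ 34.  111.5] ang 24.0 z 0.0844 mean [0.6422 0.1048 0.0843]
plates 280 c [568.6  72.8] size [22.3 90.5] ang 24.5 z 0.0831 mean [0.5658 0.0721 0.083 ]
plates 142 c [544.1  13.9] size [57.9 23.3] ang 45.5 z 0.0821 mean [0.5471 0.0193 0.0825]
cap 490 c [597.5  91.1] size [55.8 53.6] ang 45.5 z 0.1343 mean [0.5973 0.091  0.1343]
ways 143 c [612.2  37.8] size [84.8 30.3] ang 37.2 z 0.0449 mean [0.6186 0.0403 0.0446]
ways 138 c [578.4 128.4] size [81.9 18.7] ang 23.6 z 0.0444 mean [0.5784 0.1327 0.0445]
ways 142 c [467.6  83.2] size [76.2 11.5] ang 23.7 z 0.0445 mean [0.4666 0.0833 0.0441]
ways 52 c [486.4 -19.2] size [28.8  9.9] ang 23.8 z 0.0447 mean [ 0.4856 -0.0191  0.0445]
lever_knob [(array([ 0.5035, -0.0103,  0.093 ]), 0.54)]
lever_pivot [(array([0.5488, 0.0231, 0.093 ]), 0.59)]
lever_knob [(array([ 0.5022, -0.0066,  0.093 ]), 0.61), (array([ 0.6672, -0.2882,  0.093 ]), 0.43)]
lever_pivot [(array([0.5432, 0.0165, 0.093 ]), 0.92)]
```

View pics/t3.png

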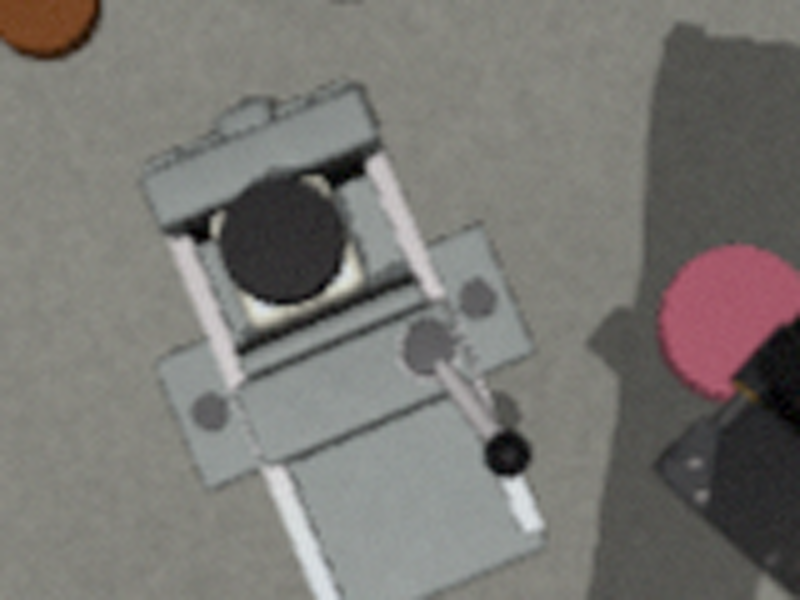

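View pics/s3.png

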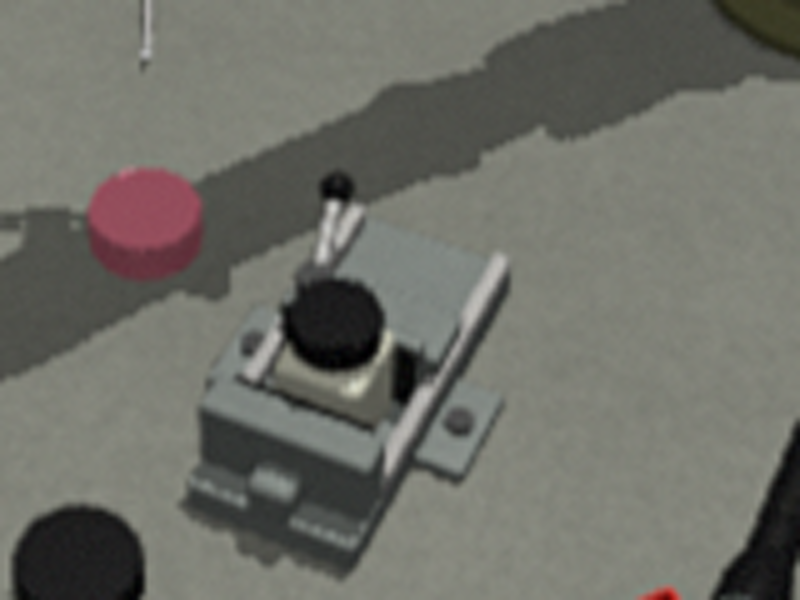

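```bash
python3 - <<'E'
from h import *
im=imaging.read_camera("top");P=cloud(im)
k=p3(im,(321.4,230.8),.097);g=im["frame"].max(2).astype(int)
m=(g<45);m[:222]=0;m[240:]=0;m[:,:314]=0;m[:,330:]=0
v,u=np.nonzero(m);print(len(u),u.mean(),v.mean(),u.min(),u.max(),v.min(),v.max());k=p3(im,(u.mean(),v.mean()),.093)
for z in(.070,.078): 
    q=p3(im,(305.6,209),z);d=k-q;print(k.round(4),q.round(4),np.hypot(*d[:2]),(np.rad2deg(np.arctan2(d[1],d[0]))-23.7)%360)
mm=(P[...,2]>.07)&(P[...,2]<.112)&(P[...,0]<.57)&(P[...,0]>.47)&(P[...,1]<.045)&(P[...,1]>-.04)
for z0 in np.arange(.066,.11,.006):
    s=(P[...,2]>z0)&(P[...,2]<z0+.006)&(P[...,0]<.57)&(P[...,0]>.47)&(P[...,1]<.045)&(P[...,1]>-.04)
    print(z0.round(3),s.sum(),P[s].mean(0).round(4))
go([k[0],k[1],.19],48.7);go([k[0],k[1],.076],48.7)
E
```

```text
55 320.96363636363634 230.21818181818182 317 325 226 234
[ 0.5058 -0.01    0.093 ] [0.5562 0.0261 0.07  ] 0.06198422726426992 191.88501802409291
[ 0.5058 -0.01    0.093 ] [0.5553 0.0259 0.078 ] 0.061250638556138874 192.24473970828268
0.066 68 [0.5474 0.031  0.0678]
0.072 12 [0.5553 0.0233 0.077 ]
0.078 105 [0.5512 0.0234 0.0811]
0.084 46 [0.5313 0.007  0.0868]
0.09 12 [ 0.5153 -0.0062  0.0927]
0.096 35 [ 0.5048 -0.0107  0.0994]
0.102 34 [ 0.506  -0.0113  0.104 ]
0.108 0 [nan nan nan]
dx,dy,dz [ 0.0837 -0.1087 -0.0005] turn rad 0.002 rows>= 2.2 0.0
dx,dy,dz [ 0.0837 -0.1088  0.1135] turn rad 0.002 rows>= 2.8 0.0<stdin>:11: RuntimeWarning: Mean of empty slice.
  ret = um.true_divide(
```

Request:
servo_tool([
  [35,0.035,-0.045,0,0.1],
  [35,0.07,-0.09,0,0.223],
  [35,0.0835,-0.1085,0.01,0.223],
  [35,0.0835,-0.1085,0.05,0.223],
  [35,0.0835,-0.1085,0.07,0.223],
])

```text
time_s: 8.78
tool_pos: [0.5046, -0.0108, 0.118]
tool_rot: [180.0, 0.1, 36.1]
force: [-0.5, 0.0, 0.4]
grip_width: 0.0306
```

```bash
python3 - <<'E'
from h import *
o=monitor.get_obs();print(o["tool_pos"],o["tool_rot"],o["grip_width"])
go([.5055,-.0105,.076],35.7)
im=imaging.read_camera("scene");cv2.imwrite("pics/s4.png",cv2.resize(im["frame"][130:250,260:420],None,fx=5,fy=5,interpolation=cv2.INTER_CUBIC))
E
```

```text
[ 0.50461539 -0.01080017  0.11800329] [1.79990124e+02 7.46877063e-02 3.60755620e+01] 0.030641598073300233
dx,dy,dz [0.0009 0.0003 0.042 ] turn rad 0.007 rows>= 0.7 0.0
```

View pics/s4.png

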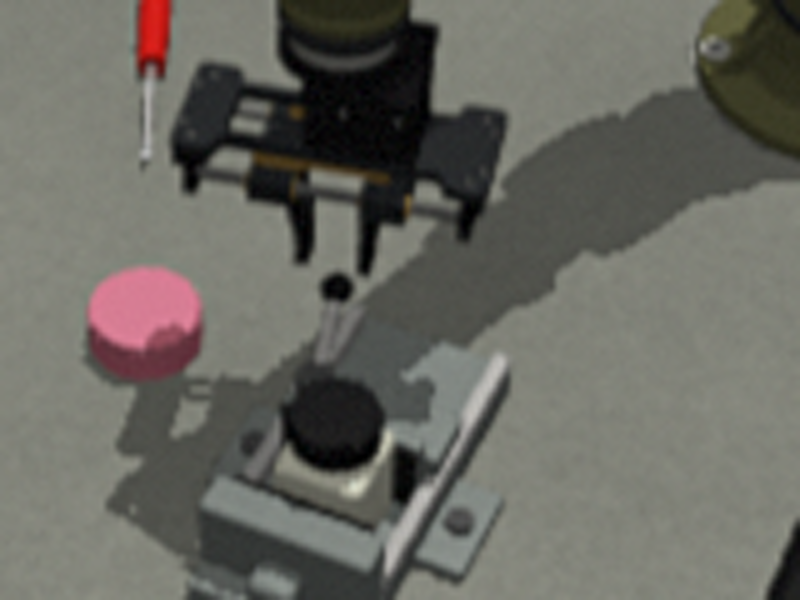

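The knob at (337,287) in the crop sits between the open fingers. I'll go down and pinch it.

Request:
servo_tool([
  [35,0.001,0,0.02,0],
  [35,0.001,0,0.039,0],
  [35,0.001,0,0.039,0],
  [15,0.001,0,0.039,0],
  [15,0.001,0,0.039,0],
], grip_force=25)

```text
time_s: 9.45
tool_pos: [0.5057, -0.0106, 0.0804]
tool_rot: [-179.9, 0.1, 36.0]
force: [-4.1, 3.8, 0.3]
grip_width: 0.0205
```

Request:
servo_tool([
  [10,0,0,0,0],
  [10,0,0,0,0],
])

```text
time_s: 9.7
tool_pos: [0.5058, -0.0107, 0.0804]
tool_rot: [-179.9, 0.1, 36.0]
force: [-3.8, 3.7, -0.5]
grip_width: 0.0199
```

Request:
servo_tool([
  [10,0.0005,-0.0074,0,0.12],
  [10,0.0018,-0.0147,0,0.24],
  [10,0.004,-0.0218,0,0.36],
  [10,0.007,-0.0286,0,0.48],
  [10,0.007,-0.0286,0,0.48],
])

```text
time_s: 10.32
tool_pos: [0.4937, 0.0151, 0.0804]
tool_rot: [179.9, 0.2, 8.4]
force: [-7.2, -0.3, 2.6]
grip_width: 0.0202
```

Request:
servo_tool([
  [10,0.0005,-0.0074,0,0.12],
  [10,0.0018,-0.0147,0,0.24],
  [10,0.004,-0.0218,0,0.36],
  [10,0.007,-0.0286,0,0.48],
  [10,0.007,-0.0286,0,0.48],
])

```text
time_s: 10.95
tool_pos: [0.4949, 0.0451, 0.0803]
tool_rot: [179.8, 0.4, -19.1]
force: [-12.0, 0.2, 7.6]
grip_width: 0.0202
```

Request:
servo_tool([
  [10,0.001,-0.008,0,0.12],
  [10,0.0028,-0.0155,0,0.24],
  [10,0.0055,-0.023,0,0.36],
  [10,0.008,-0.0285,0,0.45],
  [10,0.008,-0.0285,0,0.45],
])

```text
time_s: 11.58
tool_pos: [0.5087, 0.0691, 0.0801]
tool_rot: [179.3, 0.5, -44.9]
force: [-18.9, 0.2, 14.7]
grip_width: 0.0201
```

Request:
servo_tool([
  [10,0,-0.003,0,0],
  [10,0.001,-0.006,0,0],
  [10,0.001,-0.006,0,0],
])

```text
time_s: 11.95
tool_pos: [0.5088, 0.0693, 0.0795]
tool_rot: [178.6, 0.7, -44.9]
force: [-31.7, -6.6, 25.0]
grip_width: 0.0204
```

The knob no longer moves while the force rises, so it's at the stop. I'll relax the push, open, lift and check.

Request:
servo_tool([
  [10,-0.001,0.006,0,0],
  [30,-0.001,0.008,0,0],
  [40,-0.001,0.006,0,0],
  [45,-0.001,0.006,-0.01,0],
  [60,-0.001,0.006,-0.06,0],
])

```text
time_s: 12.58
tool_pos: [0.5145, 0.0688, 0.1395]
tool_rot: [179.9, 0.2, -44.9]
force: [1.0, -0.3, 0.7]
grip_width: 0.0427
```

Request:
servo_tool([
  [90,0,0,-0.06,0],
  [90,-0.06,0.02,-0.065,-0.1],
  [90,-0.12,0.02,-0.065,-0.2],
])

```text
time_s: 12.95
tool_pos: [0.4171, 0.1403, 0.2078]
tool_rot: [-179.8, -0.3, -33.4]
force: [-0.1, 1.4, -0.1]
grip_width: 0.0714
```

```bash
python3 - <<'E'
from h import *
o=monitor.get_obs();print(o["tool_pos"],o["tool_rot"],o["grip_width"],o["qpos"].round(0))
im=imaging.read_camera("top");cv2.imwrite("pics/t5.png",cv2.resize(im["frame"][140:260,220:380],None,fx=5,fy=5,interpolation=cv2.INTER_CUBIC))
vicefit(im)
for l in("lever_knob","lever_pivot","jar_mouth"):
    print(l,[(p3(im,d["at"],.093).round(4),d["confidence"]) for d in pinpoint("top",l)])
im=imaging.read_camera("scene");cv2.imwrite("pics/s5.png",cv2.resize(im["frame"][150:270,260:420],None,fx=5,fy=5,interpolation=cv2.INTER_CUBIC))
E
```

```text
[0.41712783 0.140346   0.20784345] [-179.77831118   -0.26299597  -33.36727902] 0.07135055009806379 [  22.   -7.  -40.  111.   -5.   74. -140.]
rear 598 c [540.1  60.5] size [ 42.  107.7] ang 23.9 z 0.0657 mean [0.5392 0.0664 0.0656]
plates 579 c [641.3 105.2] size [ 33.4 111.6] ang 23.9 z 0.0841 mean [0.6423 0.1049 0.0842]
plates 277 c [568.2  72.8] size [23.1 90.4] ang 25.5 z 0.0831 mean [0.5662 0.0717 0.0832]
plates 136 c [545.   36.8] size [22.7 54.3] ang 46.1 z 0.0818 mean [0.548  0.0327 0.0822]
cap 492 c [597.3  91.2] size [54.2 54.1] ang 36.5 z 0.1343 mean [0.5971 0.091  0.1342]
ways 137 c [613.7  37. ] size [86.1 10.2] ang 24.2 z 0.0444 mean [0.6174 0.0386 0.0446]
ways 136 c [575.6 131.6] size [78.7 10. ] ang 23.8 z 0.0447 mean [0.5759 0.1319 0.0447]
ways 136 c [508.   -9.6] size [76. 10.] ang 24.0 z 0.0445 mean [ 0.5078 -0.0095  0.0443]
ways 142 c [467.4  83.8] size [76.4 10.1] ang 23.9 z 0.0443 mean [0.4672 0.0837 0.0444]
lever_knob [(array([0.5107, 0.0651, 0.093 ]), 0.53)]
lever_pivot [(array([0.5476, 0.027 , 0.093 ]), 0.67), (array([0.602, 0.102, 0.093]), 0.16)]
jar_mouth [(array([0.5972, 0.0982, 0.093 ]), 0.7)]
```

View pics/t5.png

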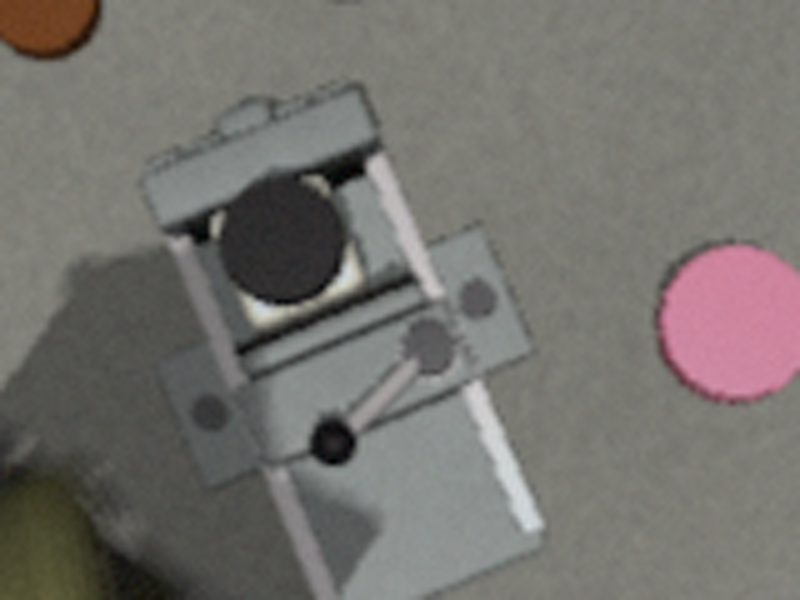

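View pics/s5.png

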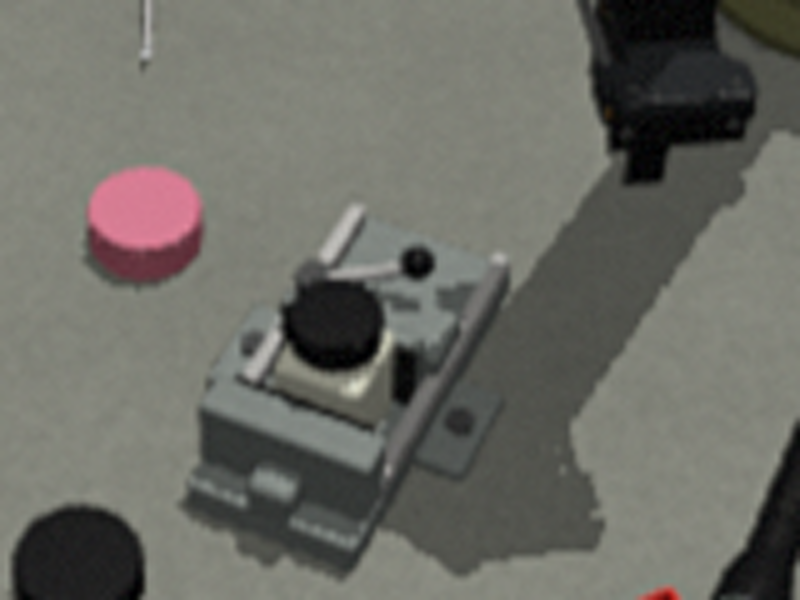

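```bash
python3 - <<'E'
from h import *
im=imaging.read_camera("top");g=im["frame"].max(2)
m=(g<60);m[:222]=0;m[235:]=0;m[:,:280]=0;m[:,293:]=0
v,u=np.nonzero(m);k=p3(im,(u.mean(),v.mean()),.093);q=p3(im,(306,208.8),.078);d=k-q
print(len(u),k,q,np.hypot(*d[:2]),(np.rad2deg(np.arctan2(d[1],d[0]))-23.7)%360)
P=cloud(im);s=(P[...,2]>.128)&(P[...,2]<.142)&(abs(P[...,0]-.597)<.04)&(abs(P[...,1]-.091)<.04);print(cv2.minEnclosingCircle(P[s][:,:2].astype(np.float32)*1000))
im=imaging.read_camera("scene");P=cloud(im);s=(P[...,2]>.131)&(P[...,2]<.142)&(abs(P[...,0]-.597)<.04)&(abs(P[...,1]-.091)<.04);print(s.sum(),cv2.minEnclosingCircle(P[s][:,:2].astype(np.float32)*1000))
go([.5973,.0912,.2],-20);
E
```

```text
63 [0.50949091 0.06993203 0.093     ] [0.55582475 0.02502632 0.078     ] 0.06452399742654256 112.19674886747264
((597.6007080078125, 91.13671112060547), 28.30301856994629)
226 ((594.7825317382812, 91.72940063476562), 29.171405792236328)
dx,dy,dz [ 0.1763 -0.0596  0.006 ] turn rad -0.236 rows>= 3.0 1.3
```

The lever is at about 112° by measurement, which matches the stop at 113°, and the jar is nipped square. Now the cap.

Request:
servo_tool([
  [100,0.05,-0.017,0,-0.1],
  [100,0.1,-0.034,0,-0.2],
  [100,0.15,-0.051,0,-0.236],
  [100,0.1763,-0.0596,0.005,-0.236],
  [100,0.1763,-0.0596,0.04,-0.236],
], grip_force=60)

```text
time_s: 13.92
tool_pos: [0.6006, 0.0898, 0.1653]
tool_rot: [-179.8, -0.2, -20.2]
force: [0.1, -0.4, -0.9]
grip_width: 0.0866
```

```bash
python3 - <<'E'
from h import *
o=monitor.get_obs();print(o["tool_pos"],o["tool_rot"],o["grip_width"],o["qpos"].round(0))
go([.5973,.0912,.109],-20);
E
```

```text
[0.60063107 0.08983912 0.16530269] [-1.79825973e+02 -1.57288254e-01 -2.02034335e+01] 0.08664520827365217 [  20.   19.  -38.   93.   12.   72. -130.]
dx,dy,dz [-0.0038  0.      0.0563] turn rad -0.004 rows>= 0.9 0.0
```

Request:
servo_tool([
  [100,0,0,0,0],
  [100,0,0,0,0],
])

```text
time_s: 14.18
tool_pos: [0.5966, 0.0919, 0.1658]
tool_rot: [-180.0, -0.0, -19.9]
force: [0.5, -0.3, -0.5]
grip_width: 0.0876
```

```bash
python3 - <<'E'
from h import *
go([.5973,.0912,.109],-20);
E
```

```text
dx,dy,dz [0.0009 0.0005 0.0568] turn rad 0.001 rows>= 0.9 0.0
```

Request:
servo_tool([
  [100,0.0005,0.0003,0.03,0],
  [100,0.0005,0.0003,0.057,0],
  [100,0.0005,0.0003,0.057,0],
  [55,0.0005,0.0003,0.057,0],
  [55,0.0005,0.0003,0.057,0],
])

```text
time_s: 14.8
tool_pos: [0.5977, 0.0921, 0.1102]
tool_rot: [-179.9, -0.2, -19.9]
force: [-0.1, 0.5, 0.8]
grip_width: 0.0742
```

Request:
servo_tool([
  [50,0,0,0,0],
  [50,0,0,0,0],
  [50,0,0,0,0],
])

```text
time_s: 15.18
tool_pos: [0.5968, 0.0921, 0.1088]
tool_rot: [-180.0, -0.0, -19.9]
force: [-0.2, -0.1, 1.3]
grip_width: 0.0542
```

Request:
servo_tool([
  [30,0,0,0,0],
  [30,0,0,0,-0.08],
  [30,0,0,0,-0.18],
  [30,0,0,0,-0.3],
  [30,0,0,0,-0.3],
])

```text
time_s: 15.8
tool_pos: [0.5969, 0.0921, 0.1091]
tool_rot: [-180.0, -0.1, -2.6]
force: [0.0, 0.1, 4.8]
grip_width: 0.0541
```

```bash
python3 - <<'E'
from h import *
o=monitor.get_obs();print(o["tool_pos"],o["tool_rot"],o["grip_width"],o["qpos"].round(0),o["force"],o["wrist_torque"])
im=imaging.read_camera("scene");cv2.imwrite("pics/s6.png",cv2.resize(im["frame"][150:270,260:420],None,fx=5,fy=5,interpolation=cv2.INTER_CUBIC))
E
```

```text
[0.59689699 0.09211593 0.10910309] [-1.79992237e+02 -6.15149407e-02 -2.62925461e+00] 0.054134727725196195 [  22.   22.  -40.   97.   15.   67. -115.] [0.02901296 0.1267129  4.75480604] [0.07175493 0.16225395 0.39244848]
```

View pics/s6.png

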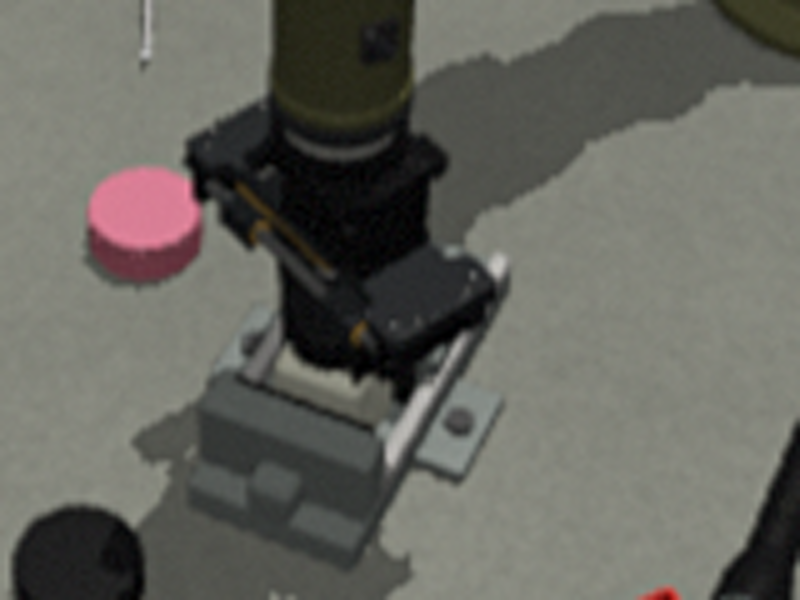

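The jar stays square in the jaws (crop about (330,380)) while the tool turns 17°. Torque has fallen to 0.39 N m, so the cap has broken loose. I'll keep turning.

Request:
servo_tool([
  [30,0,0,0,-0.12],
  [30,0,0,0,-0.24],
  [30,0,0,0,-0.36],
  [30,0,0,0,-0.48],
  [30,0,0,0,-0.5],
])

```text
time_s: 16.48
tool_pos: [0.5977, 0.0924, 0.1099]
tool_rot: [180.0, -0.2, 26.0]
force: [-1.2, 0.5, 8.4]
grip_width: 0.0542
```

```bash
python3 - <<'E'
from h import *
o=monitor.get_obs();print(o["tool_pos"],o["tool_rot"],o["grip_width"],o["force"],o["wrist_torque"])
E
```

```text
[0.59767514 0.0923916  0.10988748] [ 1.79959418e+02 -1.62048106e-01  2.59945516e+01] 0.054198554854371465 [-1.19481852  0.45010945  8.43280126] [0.18872194 0.0159876  0.01430789]
```

Request:
servo_tool([
  [30,0,0,0,-0.12],
  [30,0,0,0,-0.24],
  [30,0,0,0,-0.36],
  [30,0,0,0,-0.4],
])

```text
time_s: 16.98
tool_pos: [0.5975, 0.0932, 0.1099]
tool_rot: [180.0, -0.2, 48.9]
force: [-0.9, 2.2, 8.5]
grip_width: 0.0542
```

```bash
python3 - <<'E'
from h import *
o=monitor.get_obs();print(o["tool_pos"],o["tool_rot"],o["grip_width"],o["force"],o["wrist_torque"])
E
```

```text
[0.59746    0.09319108 0.10987024] [ 1.79953620e+02 -1.68628713e-01  4.89470943e+01] 0.05417162021662837 [-0.94526752  2.20787673  8.51149817] [ 0.44618128  0.11768622 -0.05413939]
```

Request:
servo_tool([
  [30,0,0,0,-0.08],
  [30,0,0,0,-0.16],
  [30,0,0,0,-0.16],
  [30,0,0,-0.002,-0.16],
  [30,0,0,-0.004,-0.16],
])

```text
time_s: 17.6
tool_pos: [0.5958, 0.0918, 0.1117]
tool_rot: [-179.9, 0.0, 58.0]
force: [0.7, 0.6, -1.9]
grip_width: 0.0545
```

```bash
python3 - <<'E'
from h import *
o=monitor.get_obs();print(o["tool_pos"],o["tool_rot"],o["grip_width"],o["force"],o["wrist_torque"],o["qpos"].round(0))
im=imaging.read_camera("scene");cv2.imwrite("pics/s7.png",cv2.resize(im["frame"][150:270,260:420],None,fx=5,fy=5,interpolation=cv2.INTER_CUBIC))
E
```

```text
[0.5958381  0.09177183 0.11168708] [-1.79938133e+02  4.87342429e-02  5.80197127e+01] 0.054515749570844936 [ 0.68613616  0.63973789 -1.92165154] [ 0.26456088 -0.13391662 -0.00385707] [ 30.  25. -51.  96.  21.  69. -59.]
```

View pics/s7.png

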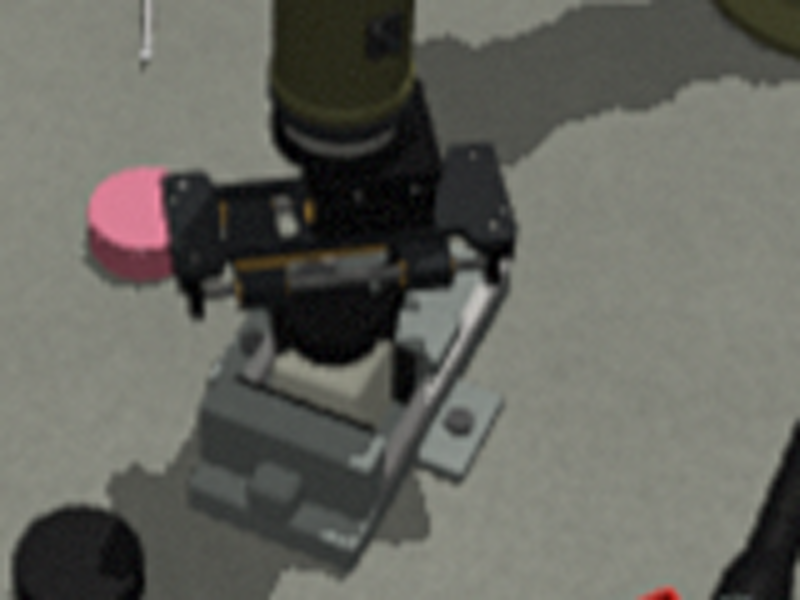

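The jar is still in the jaws and the cap has turned 78°. The pull is only −2 N so far, so I'll keep lifting slowly.

Request:
servo_tool([
  [30,0,0,-0.002,0],
  [30,0,0,-0.004,0],
  [30,0,0,-0.006,0],
])

```text
time_s: 18.02
tool_pos: [0.5963, 0.0916, 0.1183]
tool_rot: [-180.0, 0.0, 58.0]
force: [-0.4, 1.2, -2.0]
grip_width: 0.0547
```

Request:
servo_tool([
  [30,0,0,-0.004,0],
  [30,0,0,-0.008,0],
  [30,0,0,-0.012,0],
  [30,0,0,-0.017,0],
  [30,0,0,-0.017,0],
])

```text
time_s: 18.65
tool_pos: [0.5968, 0.0918, 0.1359]
tool_rot: [179.9, -0.0, 58.0]
force: [0.2, 0.0, -0.3]
grip_width: 0.054
```

Request:
servo_tool([
  [30,0,0,0,0],
  [30,0,0,0,0],
])

```text
time_s: 18.9
tool_pos: [0.5963, 0.0917, 0.1351]
tool_rot: [-180.0, 0.0, 58.0]
force: [0.2, 0.3, 0.4]
grip_width: 0.0546
```

```bash
python3 - <<'E'
from h import *
o=monitor.get_obs();print(o["tool_pos"],o["tool_rot"],o["grip_width"],o["force"],o["wrist_torque"])
im=imaging.read_camera("scene");cv2.imwrite("pics/s8.png",cv2.resize(im["frame"][150:270,260:420],None,fx=5,fy=5,interpolation=cv2.INTER_CUBIC))
P=cloud(im)
for u,v in((330,222),(325,228),(335,228),(327,232)): print(u,v,P[v,u].round(4))
for l,z in(("jar_mouth",.127),("cap_center",.147),("cap_edge",.147)): print(l,[(np.round(d["at"],1),p3(im,d["at"],z).round(4),round(d["confidence"],2)) for d in pinpoint("scene",l)])
im=imaging.read_camera("top");cv2.imwrite("pics/t8.png",cv2.resize(im["frame"][140:260,220:380],None,fx=5,fy=5,interpolation=cv2.INTER_CUBIC))
E
```

```text
[0.59629814 0.09172205 0.1350595 ] [-1.79985490e+02  2.13740444e-02  5.80306767e+01] 0.054616146641076044 [0.15406136 0.32469444 0.35560811] [-0.05188311 -0.05883662 -0.01709353]
330 222 [0.5985 0.112  0.1098]
325 228 [0.6175 0.1121 0.0973]
335 228 [0.5817 0.1171 0.0733]
327 232 [0.6166 0.1203 0.0858]
jar_mouth [(array([327. , 212.9]), array([0.5922, 0.091 , 0.127 ]), 0.6)]
cap_center [(array([277.7, 265.5]), array([0.82  , 0.1563, 0.147 ]), 0.92), (array([289.9, 192.3]), array([ 0.6351, -0.0279,  0.147 ]), 0.89), (array([325. , 206.9]), array([0.5932, 0.0827, 0.147 ]), 0.77), (array([317.4, 290. ]), array([0.7887, 0.2783, 0.147 ]), 0.72)]
cap_edge [(array([280.8, 197.1]), array([ 0.6676, -0.0299,  0.147 ]), 0.78), (array([328.1, 298.2]), array([0.7836, 0.3129, 0.147 ]), 0.63), (array([282.6, 271.4]), array([0.8214, 0.1789, 0.147 ]), 0.56), (array([332.2, 214.7]), array([0.5969, 0.1182, 0.147 ]), 0.53)]
```

View pics/s8.png

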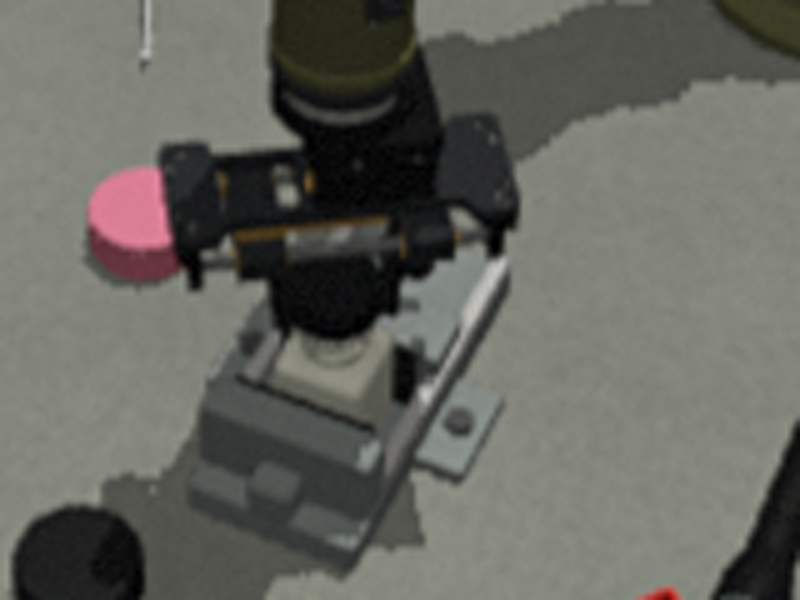

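View pics/t8.png

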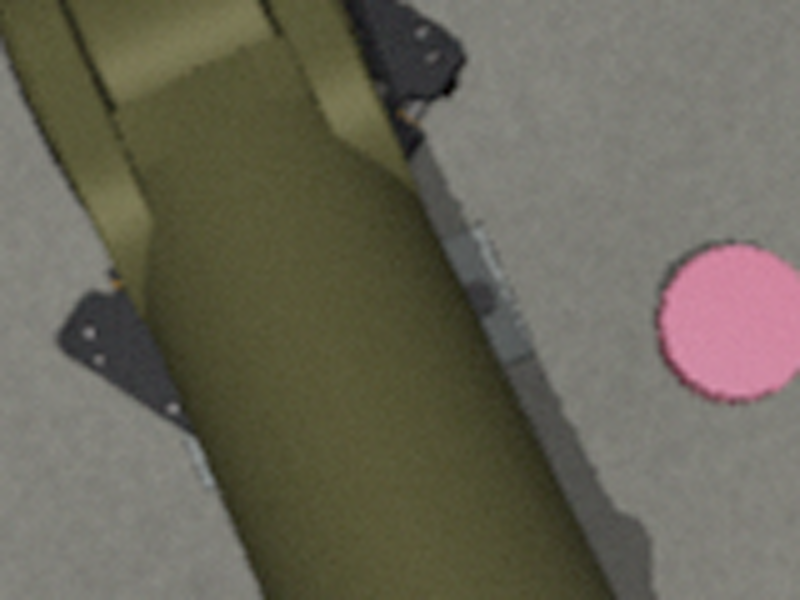

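```bash
python3 - <<'E'
from h import *
im=imaging.read_camera("scene");P=cloud(im)
for u in(322,327,332):
    print(u,[(v,*(P[v,u]*1000).round(0).astype(int).tolist(),int(im["frame"][v,u].max())) for v in range(206,234)])
E
```

```text
322 [(206, 608, 86, 164, 12), (207, 607, 85, 159, 20), (208, 609, 87, 158, 16), (209, 612, 91, 159, 18), (210, 616, 95, 161, 20), (211, 617, 97, 160, 18), (212, 619, 99, 158, 16), (213, 619, 99, 154, 11), (214, 621, 102, 153, 8), (215, 618, 99, 144, 7), (216, 621, 102, 145, 21), (217, 612, 91, 124, 60), (218, 613, 93, 122, 88), (219, 613, 94, 118, 93), (220, 614, 95, 115, 91), (221, 614, 94, 110, 96), (222, 615, 96, 108, 122), (223, 617, 98, 106, 139), (224, 619, 101, 106, 141), (225, 618, 99, 99, 140), (226, 620, 102, 99, 123), (227, 619, 100, 92, 103), (228, 622, 104, 94, 97), (229, 619, 101, 83, 97), (230, 620, 102, 81, 69), (231, 623, 105, 81, 39), (232, 630, 113, 90, 65), (233, 632, 115, 88, 86)]
327 [(206, 596, 94, 162, 15), (207, 598, 96, 162, 15), (208, 602, 100, 164, 18), (209, 603, 102, 162, 15), (210, 607, 106, 164, 14), (211, 606, 106, 160, 17), (212, 610, 111, 162, 17), (213, 611, 111, 158, 17), (214, 611, 111, 155, 9), (215, 610, 110, 148, 7), (216, 612, 113, 148, 11), (217, 611, 111, 141, 14), (218, 607, 108, 130, 59), (219, 606, 107, 124, 88), (220, 607, 108, 121, 109
[... 379 characters left out ...]
, 586, 105, 161, 16), (208, 589, 108, 162, 17), (209, 593, 112, 164, 15), (210, 594, 114, 162, 16), (211, 596, 116, 161, 16), (212, 595, 115, 155, 14), (213, 597, 117, 154, 9), (214, 595, 115, 146, 10), (215, 596, 116, 143, 4), (216, 586, 106, 121, 36), (217, 590, 111, 125, 75), (218, 590, 111, 120, 101), (219, 594, 116, 123, 119), (220, 589, 110, 109, 115), (221, 591, 113, 109, 118), (222, 591, 113, 105, 135), (223, 592, 114, 103, 138), (224, 597, 120, 107, 139), (225, 597, 120, 103, 138), (226, 600, 123, 103, 136), (227, 602, 125, 102, 126), (228, 603, 126, 99, 113), (229, 603, 127, 95, 98), (230, 603, 127, 90, 90), (231, 602, 126, 84, 90), (232, 601, 125, 78, 91), (233, 602, 126, 75, 90)]
```

```bash
python3 - <<'E'
from h import *
print(ticket.sign_off());o=monitor.get_obs();print(o["time_s"],o["tool_pos"],o["grip_width"])
E
```

```text
the job is handed in; nothing more can be done
None
the job is handed in; nothing more can be done
```

The job is done and handed in at about 19 s of the 67 s allowed. The cap is off the jar, gripped and held level above the mouth.

- **Jaw:** I pushed the moving jaw up until the jar was nipped between both jaws. It stalled at about 25 N, with roughly 57.5 mm measured between the faces for the 58 mm jar.
- **Lever:** I swung it clockwise to its stop. It measured about 112° against the nominal 113°, and the knob did not move when pushed to about 32 N.
- **Cap:** I gripped it at 60 N and turned it 78° anticlockwise. The torque had dropped to about zero by 46°. It then lifted straight up with no more than about 2 N of pull.
- **Last checks:** The tool is level to within 0.1°, the grip reads 54.6 mm, and the cap's lower edge is at about 138 mm against the rim at about 127 mm. The jar's shoulder is still at its seated height of about 103 mm. Nothing else on the bench was touched.

- **Disagreement:** The two cameras differed by about 3 mm on the cap centre, and I used the top camera's value.
- **Not measured:** The gripper hid the cap's edge marker during the turn, so the 78° is the tool's rotation, with a steady grip width and low torque showing no sign of slip.

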